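Knock the missing foot into an upturned kitchen stand

ROBOT

A 6-joint arm with a two-finger parallel gripper is mounted at the origin on the work surface. World frame = base frame: x ahead of the robot, y to its left, z up, the work surface at z = 0. Lengths are in mm, angles in rad, forces in N, time in s.
With the tool pointing down it reaches from about 350 to 975 mm from the base axis. Payload 7.1 kg.
Tool frame: the origin (TCP) lies midway between the tips of the shut fingers; the grasp point (between the pads) lies 19 mm behind it (ctrl.grasp_offset is the distance from the TCP to the grasp point, in mm); z points along the fingers, y is the line along which they close (so a half turn about z gives the same grasp; the last joint's range is limited). The gripper opens to 88 mm and grips with 3 to 60 N. Pads are 20 mm wide; open, the fingers measure 115 mm over their backs; the gripper's body (75 mm by 178 mm) begins 61 mm behind the grasp point.
Start: joints at [-1.175, 0.423, 1.63, -0, 1.089, -0.019], TCP at [251.895, -571.974, 222.675] pointing down, gripper open.
Joint ranges: [-3, 3], [-0.9, 2.11], [0.09, 2.58], [-1.31, 4.45], [0.11, 2.69], [-2.54, 2.54]. Speed limits (rad/s): [2.39, 2.39, 3.01, 3.14, 3.14, 3.14].

INTERFACE

Orientations are given as a rotation vector (axis times angle).
In Python, from workcell import ctrl gives the robot as it stands. The module is installed in compiled form; this text tells all that it offers.
- The arm moves only by the tool servo_tool, never from a script. Its argument "rows" is a list of rows, each a list of 7 numbers: the turn, a rotation vector about the tool's x, y, z as a fraction of full scale, then the shift along the tool's x, y, z as a fraction of full scale, then the finger opening in mm, from 0 to 87.8. A call has 1 to 10 rows; each row is the pose to reach, as a shift and turn from the pose commanded when the call began, along the tool's axes at that moment; what a row does not reach only later rows make up. Full scale, the value 1, is 20 cm for a shift and 1.5 rad for a turn. A row lasts 1/8 s, in which the tool goes at most 62.5 mm and 10.7 degrees, less where a joint would pass 70% of its speed; a pose out of reach is approached as far as the arm can. A call with a number of a shift or a turn outside -1 to 1 is refused whole. A call with a gripper value outside its range is refused whole. The fingers move at their own pace and stop on an object; the grip force is fixed at half the most. Time passes only in rows, so rows that repeat a pose let the fingers close. It gives the time, the measured TCP pose, the force, the opening and the grip force at its end, in the units of the state.
- ctrl.get_obs(): the state, without advancing time (a new reading comes with each control period).
- ctrl.get_image(name): name is "scene" or "top"; returns (picture, depth): 384x512x3 uint8, red, green, blue; 384x512 float32, mm along the optical axis (not along the pixel's ray), 0 where there is no reading.
- ctrl.camera_info(name): a dict with "intrinsics" (3x3 intrinsics, pixels), "R" (3x3) and "t" (3): a world point X has camera coordinates R X + t. Camera axes: x right, y down, z forward; pixel columns grow to the right and rows downward; lengths in mm; the calibration is good to about 2 mm. A picture is of the moment at which its call begins. camera_info takes no time and is no camera call.
- ctrl.close_job(): hands the job in; it is judged then, once.
The state is a dict: "t": time; "qpos": joint angles; "qvel": joint speeds; "joint_torque": joint torques, N m; "ee_pos": TCP position; "orientation": TCP orientation; "ft_force": force on the tool from outside, world axes, zero at the start; "moment": the same for the moment, N m; "width": finger opening in mm; "grasp_force": force on a finger pad.
Only numpy, scipy, OpenCV 4.12 (cv2) and the standard library are available. Lean on these libraries where they do the work, as an engineer would, in place of code of your own. Each camera call takes 0.05 s, during which the arm holds its last target. There are 200 camera calls.

TASK

Fit the missing foot to the upturned steel stand: take the round foot from the packing tray, start its tapered shank upright in the one bare leg by hand and let go while it still stands well proud, then tap it fully home with the rubber mallet using light taps only, so that its flange sits flush on the end of the tube. Put the mallet back down on the table, and leave the square foot and everything else where it is.

Things in the scene. Friction and masses are not known exactly. Their poses are not given: they have to be found in the camera images.
- foot_grip (a point): The round foot, loose, 130 g, shank down in a pocket at one end of the tray. Its upper part, to grip, is an upright steel cylinder 33 mm across with a rounded top, flat for 22 mm. It is a levelling foot: the steel part is left screwed in or out, so its flat top is 50 to 70 mm above the underside of the flange, not known beforehand. Point: on the axis, 33 mm above that underside. z up.
- foot_seat (a point): Centre of the underside of the round foot's grey nylon flange (43 mm across, 5 mm thick), 52 mm above the table at the start; z up along the foot's axis. Below it the nylon shank tapers from 34 mm across to 28 mm at 39 mm down, then a chamfer to 22 mm at 44 mm. Fully home, this point is at leg_mouth. The nylon cracks if the foot is struck or pressed with over 45 N.
- leg_mouth (a point): Centre of the open end of the stand's one bare leg, z up: tube 42 mm across, 37 mm inside. A tapered bush of six spring jaws from 5 mm down meets the shank when the flange is still 20 mm off, and grips ever harder: about 5 N sinks it a quarter of that, the last millimetre takes 14 to 22 N. Friction keeps the foot where it is left. At home the flange stops dead on the tube.
- stand: The upturned steel stand, fixed: 220 mm square pan, edges 30 mm high, four legs at the corners of a 150 mm square about its centre, tube ends 115 mm above the origin (under its centre). It lies on a white cutting board 12 to 20 mm thick. The other three legs already have feet like the round one, tops 60 mm above the tube ends.
- mallet_head (a point): Centre of the head of a stubby rubber mallet standing on its striking face: upright black cylinder 50 mm across, 75 mm tall, face 37.5 mm below this point. z up. The handle, 23 mm thick, runs level from the head at this height towards this frame's -x, to 172 mm. 0.36 kg. Gripped by the head from above, across the handle, its face taps downward (soft: gives 1 mm at 20 N); pressing counts as tapping.
- tray: Cardboard-brown packing tray, fixed, 170 (along its x) x 80 x 52 mm, with three square pockets in a row, 38 mm wide, 52 mm apart, the middle one empty. The flanges of the two loose feet rest on its top. Origin: under its centre.
- square_foot_grip (a point): The square foot at the other end of the tray, to be left alone: steel part 33 mm square, flange 43 mm square. Point: on its axis, 28 mm above the flange's underside.
- mug: White mug on the table, not needed: leave it where it is.
- screwdriver: Screwdriver on the table, not needed: leave it where it is.
- spanner: Steel spanner on the table, not needed: leave it where it is.
- jar: Glass jar on the table, not needed: leave it where it is.
- spray: White bottle on the table, not needed: leave it where it is.
- ladle: Steel spoon on the table, not needed: leave it where it is.
Not all that is in view belongs to the job. Leave any orange look-alike of the part that bears mallet_head alone. What is shaped like the part that bears foot_grip but blue or purple is not meant.

How it is judged (in metres and radians):
On the way, in this order (a step that is already met when the one before it is completed fails the run):
1. the foot stands started in the bare leg, upright, let go and still proud (horizontal distance between foot_seat and leg_mouth below 0.005 m and z of foot_seat in the frame of leg_mouth between 0.003 and 0.03 m and angle between foot_seat's own z axis and vertical below 0.12 rad and contact force between the fingers and foot below 0.1 N), for 0.2 s.
2. the mallet taps the foot (contact force between mallet and foot above 3 N).
At the end, for the whole second after the job is handed in: The round foot's flange is within 1.5 mm of the bare leg's end, centred within 3 mm and upright within 3 degrees; the mallet rests on the table; the square foot is within 15 mm and all else on the table within 30 mm of its start (horizontal distance between foot_seat and leg_mouth below 0.003 m and z of foot_seat in the frame of leg_mouth below 0.0015 m and angle between foot_seat's own z axis and vertical below 0.05 rad and height (world z) of mallet_head below 0.05 m and linear speed of mallet below 0.02 m/s); the robot touches nothing.
It fails at once if the mallet strikes or presses the foot with more than 45 N (contact force between mallet and foot above 45 N).
It fails at once if the square foot is moved by 15 mm, or another thing on the table by 30 mm (distance of square_foot_grip from where it was at the start of the episode above 0.015 m or distance of any of mug, screwdriver, spanner, jar, spray, ladle from where it was at the start of the episode above 0.03 m).
It also fails if it takes over 70 s, if anything falls off the work surface, if the arm or the gripper's body presses on something with over 40 N, if the wrist force passes 120 N, or if a joint passes its speed limit or range.

## Working session

There is one attempt and no reset: what is moved stays moved. The work goes in short steps, Python scripts to look and compute and a tool call to move; the robot and the scene stay as the last step left them, time stands still between calls to the robot, and variables do not carry over. Pictures are saved under pics/ and viewed, at most 14 in all, crops included, and the job is handed in when it is done.

Besides the shell and the picture viewer there is one more tool, called after "Emit:" in YAML: its name, and indented under it one key for each argument. servo_tool: Moves the arm, as the interface text tells. Its arguments: {"type":"object","properties":{"rows":{"type":"array","items":{"type":"array","items":{"type":"number"}}}},"required":["rows"]}

```bash
mkdir -p pics
cat > h.py <<'E'
import numpy as np, cv2
from workcell import ctrl
def cap(n):
    im,d=ctrl.get_image(n); return im,d
def cam(n):
    c=ctrl.camera_info(n); return np.array(c["intrinsics"]),np.array(c["R"]),np.array(c["t"])
def cloud(n,d):
    K,R,t=cam(n); v,u=np.mgrid[:d.shape[0],:d.shape[1]]
    X=np.stack([(u-K[0,2])/K[0,0]*d,(v-K[1,2])/K[1,1]*d,d],-1)
    return (X-t)@R
def ray(n,u,v,z):
    K,R,t=cam(n); o=-R.T@t; r=R.T@np.linalg.inv(K)@np.array([u,v,1.]); return o+r*(z-o[2])/r[2]
def proj(n,X):
    K,R,t=cam(n); p=K@(R@np.asarray(X,float)+t); return p[:2]/p[2]
E
python3 - <<'E'
from h import *
for n in("scene","top"):
    im,d=cap(n); np.savez(f"{n}0.npz",im=im,d=d)
    cv2.imwrite(f"pics/{n}0.png",cv2.resize(im[:,:,::-1],(800,600),interpolation=cv2.INTER_CUBIC))
    K,R,t=cam(n); print(n,K.round(1).tolist(),R.round(3).tolist(),(-R.T@t).round(1))
o=ctrl.get_obs(); print({k:np.round(v,3) for k,v in o.items()},ctrl.grasp_offset)
E
```

```text
scene [[433.3, 0.0, 253.6], [0.0, 433.3, 190.0], [0.0, 0.0, 1.0]] [[0.334, 0.942, -0.026], [0.52, -0.207, -0.829], [-0.786, 0.263, -0.559]] [1561.7 -416.6  829.2]
top [[352.8, 0.0, 259.7], [0.0, 352.8, 194.9], [0.0, 0.0, 1.0]] [[0.01, -1.0, 0.005], [-0.995, -0.011, -0.097], [0.097, -0.004, -0.995]] [ 449.3  -55.7 1201.8]
{'t': np.float64(0.1), 'qpos': array([-1.175,  0.424,  1.631, -0.   ,  1.089, -0.019]), 'qvel': array([-0.002, -0.001, -0.003,  0.   , -0.   ,  0.001]), 'joint_torque': array([ 0.0000e+00, -5.4561e+01, -2.7432e+01,  6.5000e-02,  1.9000e-02,
       -0.0000e+00]), 'ee_pos': array([ 251.715, -571.543,  222.006]), 'orientation': array([-3.073, -0.647,  0.   ]), 'ft_force': array([1.118, 0.734, 0.115]), 'moment': array([-0.033,  0.028,  0.018]), 'grasp_force': np.float64(0.0), 'width': np.float64(87.767)} 18.700000000000003
```

View pics/scene0.png

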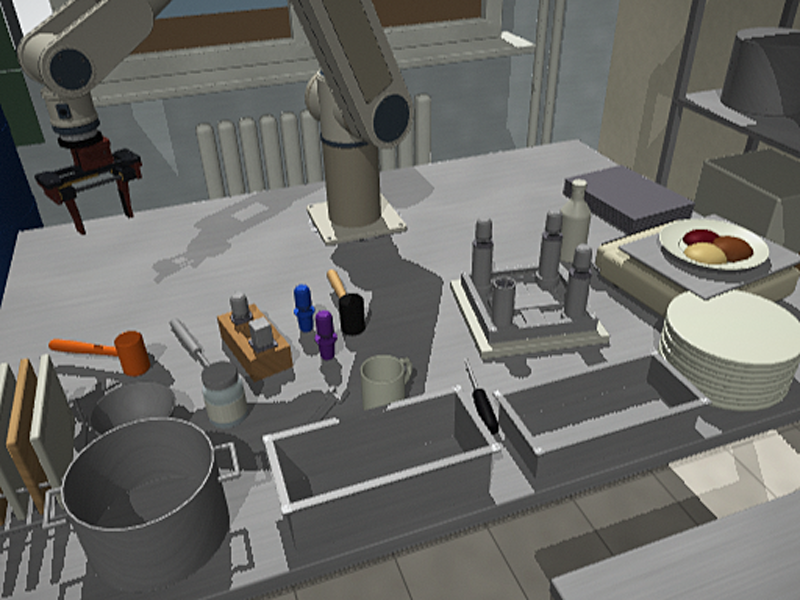

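View pics/top0.png

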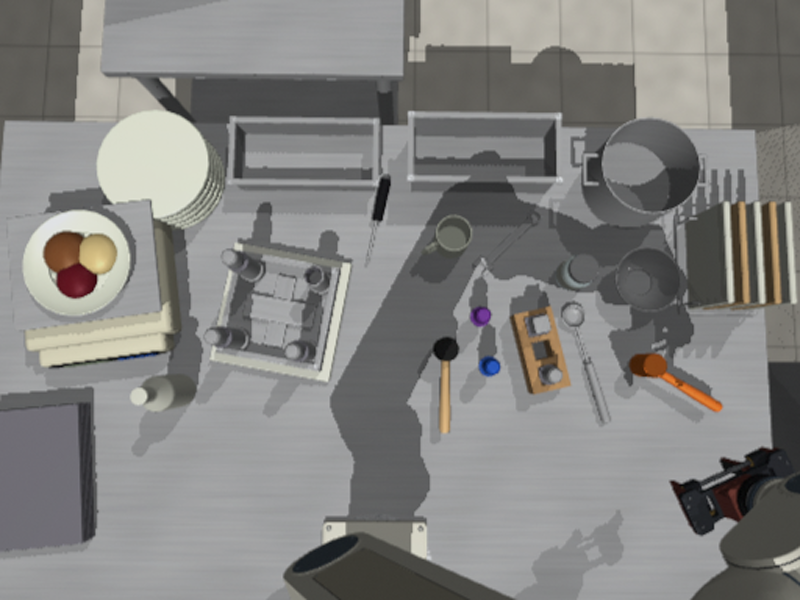

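The scene picture (800x600 px) shows the tray at (255,335), the two loose feet at (240,305) and (262,333), the black mallet at (352,310), and the bare leg at (503,290).

In the top picture:
- **Round-foot candidates:** the grey round-topped foot at (551,373), the grey square one at (539,323), blue at (489,366) and purple at (480,316). The round grey one in the near end of the tray fits the description.
- **Mallets:** black at (446,349) fits. Orange at (650,365) is the look-alike.
- **Bare leg:** (317,276). The other three legs have feet.

Next I'll measure these points and make an enlarged crop to confirm.

Run:
```python
from h import *
T=np.load("top0.npz"); S=np.load("scene0.npz")
a=cv2.resize(T["im"][150:262,130:370,::-1],None,fx=3.3,fy=3.3,interpolation=cv2.INTER_CUBIC)
b=cv2.resize(S["im"][130:250,130:400,::-1],(792,230),interpolation=cv2.INTER_CUBIC)
b=cv2.resize(S["im"][170:250,130:240,::-1],(310,225),interpolation=cv2.INTER_CUBIC)
c=cv2.resize(S["im"][130:230,285:400,::-1],(259,225),interpolation=cv2.INTER_CUBIC)
W=np.zeros((600,800,3),np.uint8); W[:a.shape[0],:a.shape[1]]=a[:600,:800]; W[372:597,:310]=b; W[372:597,330:589]=c
cv2.imwrite("pics/crop1.png",W)
P=cloud("top",T["d"]); Q=cloud("scene",S["d"])
print("table z", np.median(P[230:250,160:200,2]), )
def at(C,u,v,r=1): return np.median(C[v-r:v+r+1,u-r:u+r+1].reshape(-1,3),0).round(1)
s=.64
for n,u,v in [("round",551,373),("square",539,323),("mallet",446,348),("leg",317,276),("foot1",230,257),("foot2",212,336),("foot3",293,351),("board",341,300),("handle",446,410)]:
    print(n,at(P,round(u*s),round(v*s)))
for n,u,v in [("round",239,297),("square",261,324),("mallet",351,297),("leg",503,283),("f",484,222),("f",553,214),("f",582,248),("blue",303,287)]:
    print("S",n,at(Q,round(u*s),round(v*s)))
for nm,C in(("T",P),("S",Q)):
  for n,c,zl,zh in [("round",at(P,353,239),88,140),("mallet",at(P,285,223),60,90),]:
    m=(np.hypot(C[...,0]-c[0],C[...,1]-c[1])<45)&(C[...,2]>zl)&(C[...,2]<zh)
    X=C[m]; print(nm,n,len(X),X.min(0).round(1),X.max(0).round(1),((X.min(0)+X.max(0))/2).round(1), np.percentile(X[:,2],[5,50,90,95]).round(1))
```

```text
table z 4.132107927030715
round [ 422.8 -349.   107.9]
square [ 521.9 -327.4  100.1]
mallet [ 470.4 -141.5   77. ]
leg [615.2 122.9  77.2]
foot1 [633.9 266.  193.7]
foot2 [486.5 291.4 196.4]
foot3 [459.7 143.3 195. ]
board [573.3  80.3  18.4]
handle [ 345.6 -144.1   49.8]
S round [ 428.  -357.6  102.4]
S square [ 524.9 -332.9   98.7]
S mallet [ 465.8 -143.7   71.7]
S leg [594.4 122.6 119.6]
S f [473.7 141.2 188.2]
S f [493.8 284.4 188.6]
S f [638.9 259.  190.5]
S blue [ 436.5 -232.7  101. ]
T round 94 [ 407.  -369.8   89.1] [ 438.1 -338.9  111.9] [ 422.5 -354.3  100.5] [ 96.  104.9 109.3 110. ]
T mallet 193 [ 448.2 -167.6   69.1] [ 496.1 -119.3   81.8] [ 472.2 -143.5   75.4] [70.7 75.4 78.2 79.3]
S round 81 [ 408.6 -376.6   88.5] [ 441.  -345.7  107.4] [ 424.8 -361.1   98. ] [ 89.3  99.5 104.3 105.8]
S mallet 153 [ 451.6 -172.3   60.2] [ 499.2 -124.9   76. ] [ 475.4 -148.6   68.1] [62.4 70.9 73.6 74.1]
```

View pics/crop1.png

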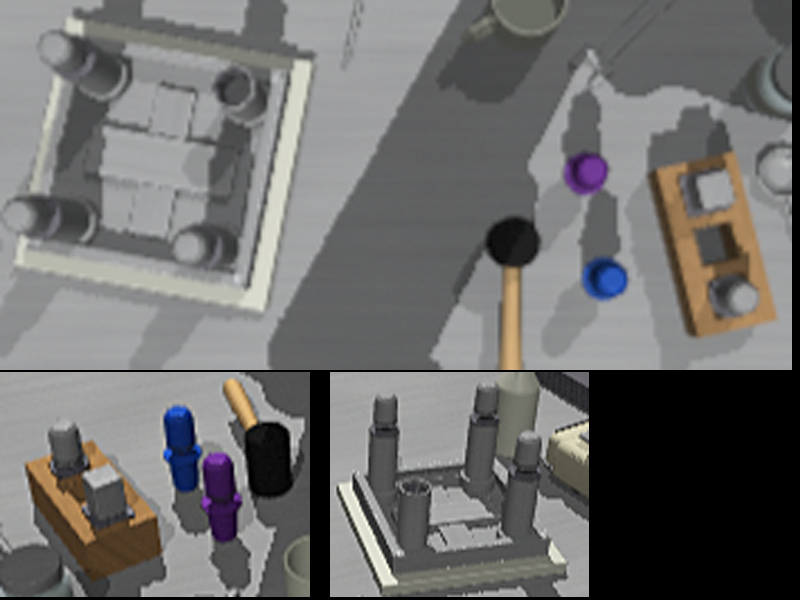

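The crop confirms the round grey foot in the near end of the tray at crop (741,292), the square foot at (715,187), the black mallet at (513,243) and the bare leg at (240,92). Next I'll refine these with mask centres triangulated across both views.

```bash
cat >> h.py <<'E'
from scipy.optimize import least_squares
def tri(obs):
    f=lambda X: np.concatenate([proj(n,X)-uv for n,uv in obs])
    r=least_squares(f,[500,0,100.]); return r.x.round(1), r.fun.round(2)
def mask(C,c,r,zl,zh):
    m=((np.hypot(C[...,0]-c[0],C[...,1]-c[1])<r)&(C[...,2]>zl)&(C[...,2]<zh)).astype(np.uint8)
    n,l,s,_=cv2.connectedComponentsWithStats(m); return (l==1+np.argmax(s[1:,4])).astype(np.uint8) if n>1 else m
def ell(m):
    p=cv2.convexHull(cv2.findNonZero(m))[:,0]; (c,ax,an)=cv2.fitEllipse(p.astype(np.float32)); b=cv2.boundingRect(cv2.findNonZero(m)); return np.array(c),np.round(ax,1),b
E
python3 - <<'E'
from h import *
T=np.load("top0.npz"); S=np.load("scene0.npz")
P=cloud("top",T["d"]); Q=cloud("scene",S["d"])
m=(abs(Q[...,0]-400)<60)&(abs(Q[...,1]-0)<60); print("scene table z",np.median(Q[m][:,2]))
m=(abs(P[...,0]-400)<60)&(abs(P[...,1]-0)<60); print("top table z",np.median(P[m][:,2]))
# whole steel part masks, tops
for n,c,r,zt,zs in [("f1",(633,262),35,182,182-5),("f2",(490,288),35,182,177),("f3",(463,142),35,182,177),("round",(423,-355),30,100,94),("mallet",(472,-145),40,68,62)]:
    a=ell(mask(P,c,r,zt,250)); b=ell(mask(Q,c,r,zs,250)); print(n,a,b,tri([("top",a[0]),("scene",b[0])]))
a=mask(P,(605,120),32,118,150); b=mask(Q,(605,120),32,116,150)
ea,eb=ell(a),ell(b); print("leg",ea,eb,tri([("top",ea[0]),("scene",eb[0])]))
g=S["im"][180:200,308:336].mean(-1).astype(int)
for r in g: print(*r)
print()
for r in T["im"][165:192,190:215].mean(-1).astype(int): print(*r)
# tray
hsv=cv2.cvtColor(T["im"],cv2.COLOR_RGB2HSV); tm=((hsv[...,0]>8)&(hsv[...,0]<22)&(hsv[...,1]>90)).astype(np.uint8); tm[:,:320]=0;tm[:,375:]=0;tm[:190]=0;tm[255:]=0
box=cv2.boxPoints(cv2.minAreaRect(cv2.findNonZero(tm)));print("tray",[ray("top",*p,52).round(1).tolist() for p in box])
hm=((hsv[...,0]>8)&(hsv[...,0]<22)&(hsv[...,1]>90)).astype(np.uint8); hm[:,:270]=0;hm[:,300:]=0;hm[:215]=0;hm[285:]=0
vx,vy,x0,y0=cv2.fitLine(cv2.findNonZero(hm),cv2.DIST_L2,0,.01,.01).ravel(); print("handle",ray("top",x0,y0,45),ray("top",x0+20*vx,y0+20*vy,45))
E
```

```text
scene table z -3.513121843887337
top table z 3.083505461508142
f1 (array([146.72441101, 163.91963196]), array([10.9, 11.4]), (141, 159, 12, 11)) (array([373.09735107, 160.5715332 ]), array([ 8. , 11.9]), (368, 157, 11, 8)) (array([635.4, 269.2, 181.5]), array([ 0.84,  0.43,  0.92, -0.26]))
f2 (array([135.8061676 , 214.50622559]), array([10.9, 11.3]), (130, 209, 12, 12)) (array([354.67382812, 137.66383362]), array([ 7.6, 10. ]), (350, 134, 10, 8)) (array([487.5, 295. , 181.2]), array([ 0.73,  0.36,  0.88, -0.22]))
f3 (array([187.08093262, 223.85153198]), array([10.8, 11.3]), (182, 219, 11, 11)) (array([309.49526978, 142.31941223]), array([7.6, 9.8]), (305, 139, 10, 8)) (array([462.3, 146.6, 181.5]), array([ 0.66,  0.28,  0.78, -0.12]))
round (array([354.5       , 239.22991943]), array([9.2, 9.3]), (350, 235, 10, 10)) (array([151.9980011 , 191.01164246]), array([ 8.2, 10.2]), (147, 187, 11, 8)) (array([ 421.4, -359. ,   95.2]), array([0.64, 0.14, 0.64, 0.09]))
mallet (array([285.23294067, 222.51687622]), array([15.2, 15.4]), (278, 215, 16, 16)) (array([224.25117493, 193.25798035]), arr
[... 4149 characters left out ...]
 132 117 112 112 122 133 144 133 149 161 165 168 105
161 163 162 161 146 141 141 98 77 77 76 100 104 97 135 142 142 127 119 110 152 164 164 160 95
162 163 162 153 143 140 140 97 75 76 76 74 71 72 108 111 123 115 120 133 157 164 163 150 90
163 163 153 143 140 140 140 97 76 76 76 76 76 74 73 72 119 131 138 147 160 165 172 144 89
162 162 146 141 141 141 117 86 77 77 77 76 76 76 76 77 127 139 138 152 162 165 177 128 83
129 122 110 107 134 141 99 77 77 76 77 76 76 76 77 77 127 150 142 156 163 165 177 118 93
tray [[541.9, -278.7, 52.0], [563.7, -362.2, 52.0], [399.7, -400.7, 52.0], [378.6, -318.2, 52.0]]
handle [ 369.82820315 -142.6987055    45.        ] [ 434.27877267 -143.00712416   45.        ]
```

```bash
cat >> h.py <<'E'
def row(cmd,tgt,psi,psi2=None):
    "shift row from commanded pose (tool down, yaw psi deg) to tgt; yaw to psi2"
    c,s=np.cos(np.radians(psi)),np.sin(np.radians(psi)); d=np.array(tgt)-np.array(cmd)
    w=-np.radians((psi2 if psi2 is not None else psi)-psi)
    return np.round([w/1.5,(c*d[0]+s*d[1])/200,(s*d[0]-c*d[1])/200,-d[2]/200],4)
E
python3 -c "
from h import *
print(row([251.9,-572,222.7],[422,-357,135],23.78))"
```

```text
[-0.      1.2118 -0.6408  0.4385]
```

Emit:
servo_tool:
  rows:
    - [0,0,0,0.3,-0.15,0,87]
    - [0,0,0,0.6,-0.3,0,87]
    - [0,0,0,0.9,-0.5,0,87]
    - [0,0,0,1.0,-0.6,0,87]
    - [0,0,0,1.0,-0.6,0,87]

```text
t: 0.72
ee_pos: [387.4, -378.9, 222.4]
orientation: [-3.072, -0.653, 0.001]
ft_force: [0.1, 0.1, -0.4]
width: 87.3
grasp_force: 0.0
```

Emit:
servo_tool:
  rows:
    - [0,0,0,0.21,-0.04,0.22,87]
    - [0,0,0,0.21,-0.04,0.44,87]
    - [0,0,0,0.21,-0.04,0.44,87]
    - [0,0,0,0.21,-0.04,0.44,87]

```text
t: 1.23
ee_pos: [421.9, -358.6, 135.7]
orientation: [3.074, 0.645, 0.001]
ft_force: [0.3, -0.2, 0.2]
width: 86.7
grasp_force: 0.0
```

Run:
```python
from h import *
o=ctrl.get_obs(); print(o["ee_pos"],o["orientation"])
W=[]
for n,(u,v) in(("scene",(152,185)),("top",(354,240))):
    im,d=cap(n); np.savez(f"{n}1.npz",im=im,d=d)
    p=proj(n,o["ee_pos"]); print(n,p)
    c=im[v-45:v+45,u-45:u+45,::-1]; c=cv2.resize(c,(400,400),interpolation=cv2.INTER_CUBIC)
    q=((p-[u-45,v-45]+.5)*400/90).astype(int); cv2.drawMarker(c,tuple(int(i) for i in q),(0,255,0),cv2.MARKER_CROSS,12,1); W.append(c)
cv2.imwrite("pics/hov.png",np.hstack(W))
```

```text
[ 421.86481471 -358.59636478  135.68836179] [3.07375332e+00 6.45016915e-01 8.15886406e-04]
scene [150.682074   179.96730918]
top [358.7109222  239.60260437]
```

View pics/hov.png

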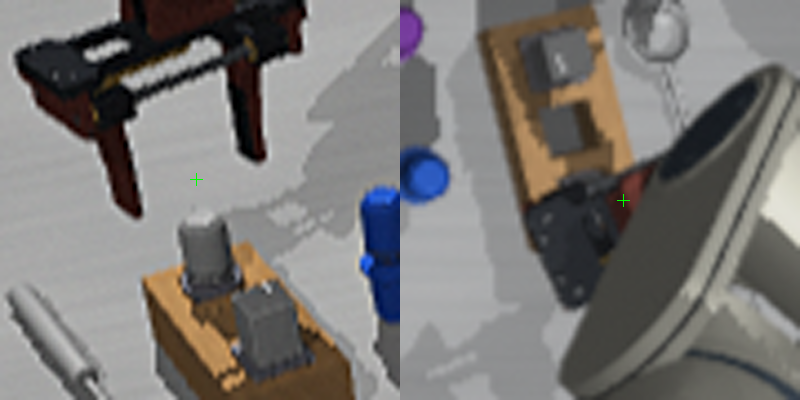

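In the hover view the fingertips at (133,213) and (257,160) in the left half straddle the round foot, whose axis is at about u=205. That matches the projected vertical through the TCP. The right half is hidden by the arm. I'll descend and grip.

Emit:
servo_tool:
  rows:
    - [0,0,0,0,0,0.15,87]
    - [0,0,0,0,0,0.28,87]
    - [0,0,0,0,0,0.345,87]
    - [0,0,0,0,0,0.345,60]
    - [0,0,0,0,0,0.345,25]
    - [0,0,0,0,0,0.345,20]
    - [0,0,0,0,0,0.345,20]
    - [0,0,0,0,0,0.345,20]

```text
t: 2.33
ee_pos: [421.9, -357.4, 66.0]
orientation: [3.074, 0.647, 0.0]
ft_force: [1.1, 0.5, 0.3]
width: 40.4
grasp_force: 0.0
```

Emit:
servo_tool:
  rows:
    - [0,0,0,0,0,0,20]
    - [0,0,0,0,0,0,20]
    - [0,0,0,0,0,0,20]

```text
t: 2.7
ee_pos: [421.8, -357.3, 65.8]
orientation: [-3.074, -0.647, 0.0]
ft_force: [-0.3, 0.7, 2.8]
width: 32.7
grasp_force: 30.0
```

Emit:
servo_tool:
  rows:
    - [0,0,0,0,0,-0.15,20]
    - [0,0,0,0,0,-0.35,20]
    - [0,0,0,0,0,-0.6,20]
    - [0,0,0,0,0,-0.75,20]
    - [0,0,0,0,0,-0.75,20]
    - [0,0,0,0,0,-0.75,20]

```text
t: 3.45
ee_pos: [421.1, -356.7, 214.3]
orientation: [-3.073, -0.647, 0.002]
ft_force: [-0.1, 0.7, -2.0]
width: 32.4
grasp_force: 30.0
```

```bash
python3 -c "
from h import *
o=ctrl.get_obs(); print(o['ee_pos'],o['width'],o['ft_force'])
print(row(o['ee_pos'],[611,121,216],23.78,70))"
```

```text
[ 421.08199678 -356.71015897  214.29658266] 32.40939062489663 [-0.05676367  0.72525252 -2.04586064]
[-0.5378  1.8321 -1.8029 -0.0085]
```

Emit:
servo_tool:
  rows:
    - [0,0,0,0.15,-0.15,0,20]
    - [0,0,0,0.4,-0.4,0,20]
    - [0,0,0,0.6,-0.6,0,20]
    - [0,0,0,0.8,-0.8,0,20]
    - [0,0,0,0.92,-0.9,0,20]
    - [0,0,0,0.92,-0.9,0,20]

```text
t: 4.2
ee_pos: [517.3, -116.4, 213.7]
orientation: [-3.072, -0.652, 0.005]
ft_force: [0.6, 0.4, -2.4]
width: 33.0
grasp_force: 30.0
```

Emit:
servo_tool:
  rows:
    - [0,0,0,0.25,-0.25,0,20]
    - [0,0,0,0.5,-0.5,0,20]
    - [0,0,0,0.7,-0.7,0,20]
    - [0,0,0,0.85,-0.85,0,20]
    - [0,0,0,0.912,-0.903,0,20]
    - [0,0,0,0.912,-0.903,0,20]
    - [0,0,0,0.912,-0.903,0,20]

```text
t: 5.08
ee_pos: [611.0, 118.4, 215.0]
orientation: [3.074, 0.645, -0.003]
ft_force: [0.3, -0.2, -1.0]
width: 32.2
grasp_force: 30.0
```

Run:
```python
from h import *
o=ctrl.get_obs(); p=o["ee_pos"]; print(p,o["orientation"],o["width"])
W=[]
for n in("scene","top"):
    im,d=cap(n); np.savez(f"{n}2.npz",im=im,d=d)
    u,v=proj(n,[611,121,165]).astype(int); 
    c=cv2.resize(im[v-45:v+45,u-45:u+45,::-1],(400,400),interpolation=cv2.INTER_CUBIC); W.append(c); print(n,u,v)
    for z in(216,165,131): print(proj(n,[p[0],p[1],z]).round(1),((proj(n,[p[0],p[1],z])-[u-45,v-45]+.5)*4.444).round())
cv2.imwrite("pics/leg1.png",np.hstack(W))
```

```text
[611.00575415 118.42689846 214.96944934] [ 3.07435496e+00  6.44518277e-01 -2.87427969e-03] 32.234426970305925
scene 324 170
[324.7 155.8] [205. 139.]
[323.6 171.1] [200. 207.]
[322.8 181. ] [197. 251.]
top 198 174
[196.9 171.2] [197. 190.]
[199.8 174. ] [210. 202.]
[201.7 175.8] [218. 210.]
```

View pics/leg1.png

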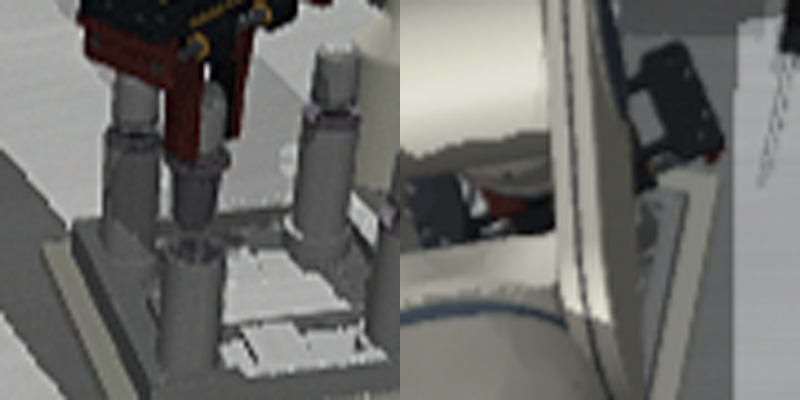

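In leg1.png the left half shows the foot hanging upright over the bare leg, shank at u≈198 and mouth at about (193,250). The right half is blocked by the arm. I'll fit circles to the scene depth points of the shank and the tube, so any calibration bias cancels.

```bash
cat >> h.py <<'E'
def cyl(C,c,zl,zh,r,rr=6,it=6):
    "fit xy centre of upright cylinder, radius r(z) given by function, to cloud points near c"
    c=np.array(c,float); X=C.reshape(-1,3); X=X[(X[:,2]>zl)&(X[:,2]<zh)&(np.hypot(*(X[:,:2]-c).T)<40)]
    for k in range(it):
        e=np.hypot(*(X[:,:2]-c).T)-r(X[:,2]); Y=X[abs(e)<(12 if k==0 else rr)]
        f=least_squares(lambda q:np.hypot(*(Y[:,:2]-q).T)-r(Y[:,2]),c,loss="soft_l1",f_scale=1.5); c=f.x
    return c.round(1),len(Y),np.abs(f.fun).mean().round(2)
E
python3 - <<'E'
from h import *
S0=np.load("scene0.npz"); S2=np.load("scene2.npz"); A=cloud("scene",S0["d"]);B=cloud("scene",S2["d"])
cl=lambda R:(lambda z:0*z+R)
print("leg0",cyl(A,(611,119),75,122,cl(21)),"leg2",cyl(B,(611,119),75,122,cl(21)))
for c in((635,267),(487,293),(463,145)): print("leg",cyl(A,c,75,120,cl(21)))
zs=215-14-3.5  # seat z as seen by the biased scene camera
for dz in(-3,0,3):
  print("shank",cyl(B,(611,119),zs-37,zs-4,lambda z:17-(zs+dz-z)*3/39))
print("steel",cyl(B,(611,119),zs+8,zs+50,cl(16.5)))
g=S2["im"].mean(-1).astype(int)
for v in range(148,184): print(v,*g[v,312:336])
E
```

```text
leg0 (array([609.6, 118.3]), 206, np.float64(1.48)) leg2 (array([610. , 117.7]), 204, np.float64(1.55))
leg (array([635. , 265.6]), 180, np.float64(1.39))
leg (array([487.2, 291.3]), 151, np.float64(1.73))
leg (array([461.8, 143.5]), 153, np.float64(1.56))
shank (array([609.4, 114.2]), 103, np.float64(1.08))
shank (array([609.6, 114.1]), 103, np.float64(1.05))
shank (array([609.8, 113.9]), 103, np.float64(1.04))
steel (array([609.6, 117.8]), 111, np.float64(2.23))
148 79 71 72 167 26 14 20 24 25 28 27 22 64 72 69 100 90 77 12 14 22 39 149 140
149 79 70 67 166 23 15 18 22 25 26 26 19 82 80 79 88 84 74 14 18 21 56 148 140
150 81 68 59 169 24 16 23 23 29 23 29 18 76 92 92 84 79 73 9 21 15 75 147 141
151 81 56 48 167 22 16 20 20 29 22 27 15 71 89 88 83 79 61 10 21 16 94 147 139
152 66 34 75 148 23 14 20 23 26 26 26 18 84 90 86 83 79 48 7 20 11 113 143 139
153 70 58 111 119 19 21 21 21 26 26 28 19 95 88 84 81 79 47 8 19 11 110 143 137
154 71 62 86 110 21 19 23 24 26 29 24 16 92 89 85 81 80 42 3 17 8 130 143 139
155 43 43 44 84 20 20 21 28 29 26 20 24 94 89 82 80 74 32 0 26 39 148 141 139

[... 1590 characters left out ...]
4 59 54 66 64 65 61 49 47 54 48 49 52 54 62 67 66 66 65 67 64 65 61 76
176 64 58 57 65 67 67 70 59 46 53 51 52 51 69 69 66 69 66 66 79 75 88 89 86
177 63 57 58 64 63 64 73 70 65 66 65 64 64 74 64 62 63 63 62 78 75 90 100 88
178 62 56 77 88 78 75 79 68 63 61 62 67 71 67 72 70 68 55 56 57 54 66 84 85
179 61 53 112 109 87 73 78 63 46 47 45 63 65 52 74 80 74 65 55 54 50 64 80 80
180 63 52 99 85 78 58 71 57 50 43 41 63 62 48 53 63 61 71 80 77 71 113 123 78
181 68 52 58 57 77 55 57 50 61 52 49 65 69 51 48 48 53 70 110 126 119 174 172 83
182 84 75 58 45 68 75 63 49 58 59 58 78 66 49 46 48 61 69 131 146 140 172 175 150
183 91 88 62 44 56 82 72 75 71 59 52 82 55 46 56 72 65 53 165 160 153 169 169 187
```

Emit:
servo_tool:
  rows:
    - [0,0,-0.12,0,0,0,20]
    - [0,0,-0.24,0,0,0,20]
    - [0,0,-0.36,0,0,0,20]
    - [0,0,-0.48,0,0,0,20]
    - [0,0,-0.6,0,0,0,20]
    - [0,0,-0.72,0,0,0,20]
    - [0,0,-0.84,0,0,0,20]
    - [0,0,-0.96,0,0,0,20]
    - [0,0,-1,0,0,0,20]
    - [0,0,-1,0,0,0,20]

```text
t: 6.42
ee_pos: [611.6, 119.3, 215.9]
orientation: [1.811, 2.567, -0.0]
ft_force: [-0.2, -0.7, -1.2]
width: 32.3
grasp_force: 30.0
```

Run:
```python
from h import *
o=ctrl.get_obs(); p=o["ee_pos"]; print(p,o["orientation"],o["width"])
W=[]
for k,f in((0,"scene2.npz"),(1,None)):
    if f: im=np.load(f)["im"]
    else:
        im,d=cap("scene"); np.savez("scene3.npz",im=im,d=d)
        B=cloud("scene",d); zs=197.5; print("shank",cyl(B,(611,117),zs-37,zs-4,lambda z:17-(zs-z)*3/39))
    c=cv2.resize(im[140:200,302:342,::-1],(400,600),interpolation=cv2.INTER_NEAREST)
    for z in(201,157,131,90):
        q=(proj("scene",[p[0],p[1],z])-[302,140]+.5)*10; cv2.circle(c,tuple(int(i) for i in q),3,(0,255,0),-1)
    W.append(c)
cv2.imwrite("pics/leg2.png",np.hstack(W))
```

```text
[611.62263826 119.27232008 215.89045638] [ 1.81078885e+00  2.56700326e+00 -2.36534310e-05] 32.304031314944
shank (array([612.9, 113.8]), 98, np.float64(1.37))
```

View pics/leg2.png

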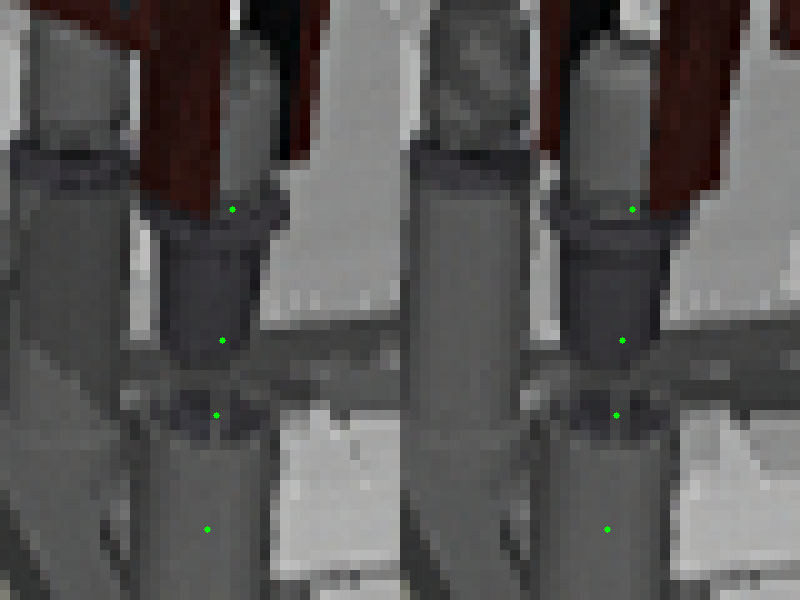

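In leg2.png, with the tool at two yaws, the shank and flange axis appears about 1 px (3 mm) left of the tube axis after allowing for the slope of a vertical line. In the right half the flange is at 617 and the tube at 601. The tilt is small. I'll shift about 3 mm along (0.33, 0.94) and lower.

Emit:
servo_tool:
  rows:
    - [0,0,0,0.0115,0.0095,0.04,20]
    - [0,0,0,0.0115,0.0095,0.1,20]
    - [0,0,0,0.0115,0.0095,0.15,20]
    - [0,0,0,0.0115,0.0095,0.18,20]
    - [0,0,0,0.0115,0.0095,0.2,20]
    - [0,0,0,0.0115,0.0095,0.21,20]
    - [0,0,0,0.0115,0.0095,0.22,20]
    - [0,0,0,0.0115,0.0095,0.22,20]

```text
t: 7.48
ee_pos: [610.5, 123.3, 170.7]
orientation: [-1.806, -2.565, 0.005]
ft_force: [-6.4, 0.6, 2.7]
width: 32.3
grasp_force: 30.0
```

Emit:
servo_tool:
  rows:
    - [0,0,0,0.0035,-0.0095,0,20]
    - [0,0,0,0.0035,-0.0095,0,20]
    - [0,0,0,0.0035,-0.0095,0,20]

```text
t: 7.85
ee_pos: [609.6, 123.3, 170.8]
orientation: [-1.807, -2.567, 0.003]
ft_force: [-5.3, 2.5, -3.1]
width: 32.2
grasp_force: 30.0
```

Run:
```python
from h import *
o=ctrl.get_obs(); p=o["ee_pos"]; print(p,o["ft_force"],o["moment"])
im,d=cap("scene"); np.savez("scene4.npz",im=im,d=d)
c=cv2.resize(im[140:200,302:342,::-1],(400,600),interpolation=cv2.INTER_NEAREST)
for z in(156.5,131,90):
    q=(proj("scene",[p[0],p[1],z])-[302,140]+.5)*10; cv2.circle(c,tuple(int(i) for i in q),3,(0,255,0),-1)
cv2.imwrite("pics/leg3.png",c)
```

```text
[609.5872026  123.26788548 170.7890164 ] [-5.27201539  2.47225488 -3.07516744] [0.4023451  1.05013676 0.00232945]
```

View pics/leg3.png

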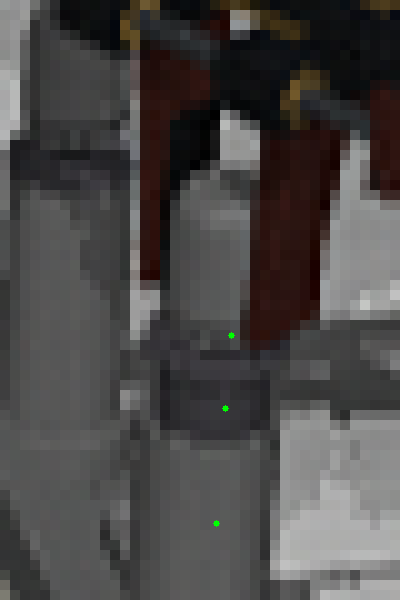

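leg3.png shows the shank inside the tube, centred laterally: shank at 214 against an expected 212. The remaining side force is -x, along the view, so I'll ease it that way.

Emit:
servo_tool:
  rows:
    - [0,0,0,0.001,-0.0105,0,20]
    - [0,0,0,0.001,-0.0105,0,20]
    - [0,0,0,0.001,-0.0105,0,20]
    - [0,0,0,0.001,-0.0105,0,20]

```text
t: 8.4
ee_pos: [608.8, 122.7, 171.7]
orientation: [1.808, 2.569, 0.0]
ft_force: [-1.7, 2.1, -2.4]
width: 32.7
grasp_force: 30.0
```

Emit:
servo_tool:
  rows:
    - [0,0,0,0.0045,-0.002,0.0,20]
    - [0,0,0,0.0045,-0.002,0.015,20]
    - [0,0,0,0.0045,-0.002,0.03,20]
    - [0,0,0,0.0045,-0.002,0.03,20]

```text
t: 8.9
ee_pos: [608.2, 123.4, 165.5]
orientation: [1.808, 2.569, 0.0]
ft_force: [-0.6, 1.5, -1.4]
width: 32.2
grasp_force: 30.0
```

Emit:
servo_tool:
  rows:
    - [0,0,0,0.002,0,0.008,20]
    - [0,0,0,0.002,0,0.016,20]
    - [0,0,0,0.002,0,0.025,20]
    - [0,0,0,0.002,0,0.025,20]
    - [0,0,0,0.002,0,0.025,20]

```text
t: 9.52
ee_pos: [608.1, 123.7, 160.7]
orientation: [1.808, 2.569, 0.0]
ft_force: [-2.0, 0.4, 1.7]
width: 32.5
grasp_force: 30.0
```

Emit:
servo_tool:
  rows:
    - [0,0,0,0.001,-0.003,0.006,20]
    - [0,0,0,0.001,-0.003,0.013,20]
    - [0,0,0,0.001,-0.003,0.013,20]
    - [0,0,0,0.001,-0.003,0.013,20]

```text
t: 10.02
ee_pos: [607.8, 123.8, 158.4]
orientation: [1.808, 2.568, 0.001]
ft_force: [0.9, -0.4, 4.6]
width: 32.4
grasp_force: 30.0
```

Emit:
servo_tool:
  rows:
    - [0,0,0,0,0,0,60]
    - [0,0,0,0,0,0,80]
    - [0,0,0,0,0,0,80]
    - [0,0,0,0,0,0,80]
    - [0,0,0,0,0,0,80]
    - [0,0,0,0,0,0,80]

```text
t: 10.78
ee_pos: [607.3, 123.8, 158.1]
orientation: [-1.808, -2.569, 0.0]
ft_force: [-0.7, -0.2, 0.2]
width: 79.9
grasp_force: 0.0
```

Emit:
servo_tool:
  rows:
    - [0,0,0,0,0,-0.1,80]
    - [0,0,0,0,0,-0.25,80]
    - [0,0,0,0,0,-0.45,80]
    - [0,0,0,0,0,-0.6,80]
    - [0,0,0,0,0,-0.6,80]

```text
t: 11.4
ee_pos: [609.0, 124.1, 282.2]
orientation: [1.806, 2.565, 0.008]
ft_force: [0.9, -0.3, -0.1]
width: 80.0
grasp_force: 0.0
```

Run:
```python
from h import *
o=ctrl.get_obs(); p=o["ee_pos"]; print(p,o["orientation"],o["qpos"])
# lift-off pose vs mallet pose
print("to mallet", row(p,[471.5,-144.5,p[2]],109.7,90))
```

```text
[609.03541408 124.08208043 282.2283524 ] [1.80568007 2.56495913 0.00765229] [ 1.81838555e-01  3.55104569e-01  1.58781649e+00 -1.72422400e-06
  1.19183689e+00 -1.62172836e-01]
to mallet [ 0.2292 -1.0325 -1.1001 -0.    ]
```

Run:
```python
from h import *
T=np.load("top0.npz"); S=np.load("scene0.npz")
def cen(im,h0,h1,roi):
    h=cv2.cvtColor(im,cv2.COLOR_RGB2HSV); m=((h[...,0]>h0)&(h[...,0]<h1)&(h[...,1]>120)).astype(np.uint8); m[:roi[1]]=0;m[roi[3]:]=0;m[:,:roi[0]]=0;m[:,roi[2]:]=0
    return m
P=cloud("top",T["d"]);Q=cloud("scene",S["d"])
for n,h0,h1 in(("blue",105,125),("purple",126,160)):
    a=cen(T["im"],h0,h1,(290,190,330,250)); b=cen(S["im"],h0,h1,(170,170,230,240))
    X=P[a>0]; Y=Q[b>0]; print(n,len(X),len(Y),np.median(X[X[:,2]>85],0).round(),np.percentile(X[:,2],95),np.median(Y[Y[:,2]>85],0).round(),Y[:,2].max())
im,d=cap("scene"); np.savez("scene5.npz",im=im,d=d)
c=cv2.resize(im[130:200,297:347,::-1],(400,560),interpolation=cv2.INTER_NEAREST)
cv2.imwrite("pics/foot5.png",c)
B=cloud("scene",d); print("steel",cyl(B,(610,119),154,178,lambda z:0*z+16.5),"leg",cyl(B,(610,119),75,120,lambda z:0*z+21))
m=mask(B,(610,119),14,165,240); print("top z",np.percentile(B[m>0][:,2],[50,80,90,95]))
for c in((637,264),(489,290),(464,142)): m=mask(B,c,14,165,240); print(" ref top z",np.percentile(B[m>0][:,2],[50,80,90,95]))
```

```text
blue 133 295 [ 437. -230.  103.] 107.5462834155681 [ 446. -240.   97.] 829.2374470697207
purple 116 310 [ 539. -211.  103.] 107.87069249771278 [ 550. -221.   98.] 829.2374470697207
steel (array([609.5, 118.1]), 78, np.float64(1.31)) leg (array([609.4, 118.6]), 181, np.float64(1.37))
top z [194.6777743  196.35462003 197.22798363 197.42296663]
 ref top z [185.69497265 189.56076295 190.34069494 191.01509906]
 ref top z [186.18793591 190.16758247 191.02387584 191.45909703]
 ref top z [185.25681784 190.05494988 190.75064219 190.92166283]
```

View pics/foot5.png

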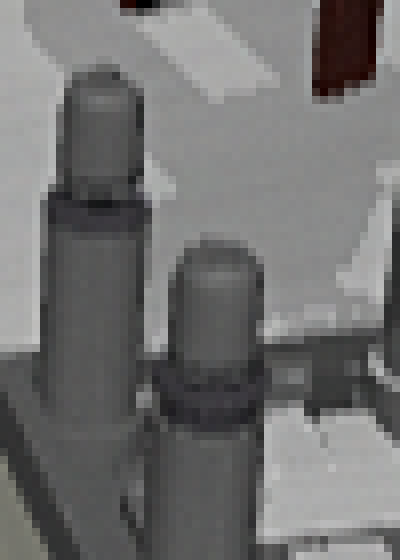

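foot5.png shows the foot standing upright and proud in the bare leg, axis at (215,300), concentric with the tube. Now the mallet: I'll turn the tool to about 14° yaw so the gripper body passes between the blue and purple pieces.

Emit:
servo_tool:
  rows:
    - [0,0,0.1,-0.1,-0.1,0,87]
    - [0,0,0.22,-0.25,-0.25,0,87]
    - [0,0,0.34,-0.4,-0.4,0,87]
    - [0,0,0.46,-0.55,-0.55,0,87]
    - [0,0,0.58,-0.7,-0.7,0,87]
    - [0,0,0.7,-0.85,-0.85,0,87]
    - [0,0,0.82,-0.95,-1,0,87]
    - [0,0,0.94,-1,-1,0.1,87]
    - [0,0,1,-1,-1,0.2,87]
    - [0,0,1,-1,-1,0.2,87]

```text
t: 12.7
ee_pos: [484.6, -131.6, 235.9]
orientation: [-3.072, -0.647, 0.007]
ft_force: [-0.5, -0.0, 0.9]
width: 86.9
grasp_force: 0.0
```

Run:
```python
from h import *
o=ctrl.get_obs(); p=o["ee_pos"]; r=o["orientation"]; psi=np.degrees(2*np.arctan2(r[1],r[0]))%360; print(p,r,psi)
print(row(p,[470,-143,130],psi,14 if psi<180 else 374))
```

```text
[ 484.64658995 -131.64824738  235.93639876] [-3.07173498 -0.64716014  0.00701361] 23.79442944187946
[ 0.114  -0.0899  0.0224  0.5297]
```

Emit:
servo_tool:
  rows:
    - [0,0,0.057,-0.045,0.011,0.1,87]
    - [0,0,0.114,-0.09,0.022,0.3,87]
    - [0,0,0.114,-0.09,0.022,0.5,87]
    - [0,0,0.114,-0.09,0.022,0.53,87]
    - [0,0,0.114,-0.09,0.022,0.53,87]
    - [0,0,0.114,-0.09,0.022,0.53,87]

```text
t: 13.45
ee_pos: [473.0, -143.5, 133.6]
orientation: [3.117, 0.383, 0.004]
ft_force: [-1.0, -0.2, -0.0]
width: 87.2
grasp_force: 0.0
```

Run:
```python
from h import *
o=ctrl.get_obs(); p=o["ee_pos"]; r=o["orientation"]; psi=np.degrees(2*np.arctan2(r[1],r[0]))%360; print(p,r,psi)
print(row(p,[470,-143,31],psi))
im,d=cap("scene")
u,v=proj("scene",[470,-143,90]).astype(int); c=cv2.resize(im[v-45:v+35,u-45:u+45,::-1],(675,600),interpolation=cv2.INTER_NEAREST)
for z in(p[2],75,37.5):
    q=(proj("scene",[p[0],p[1],z])-[u-45,v-45]+.5)*7.5; cv2.circle(c,tuple(int(i) for i in q),3,(0,255,0),-1)
cv2.imwrite("pics/mal.png",c)
```

```text
[ 472.97311349 -143.49540871  133.61458426] [3.11701567 0.38307404 0.00376075] 14.012771314007836
[-0.     -0.0138 -0.006   0.5131]
```

View pics/mal.png

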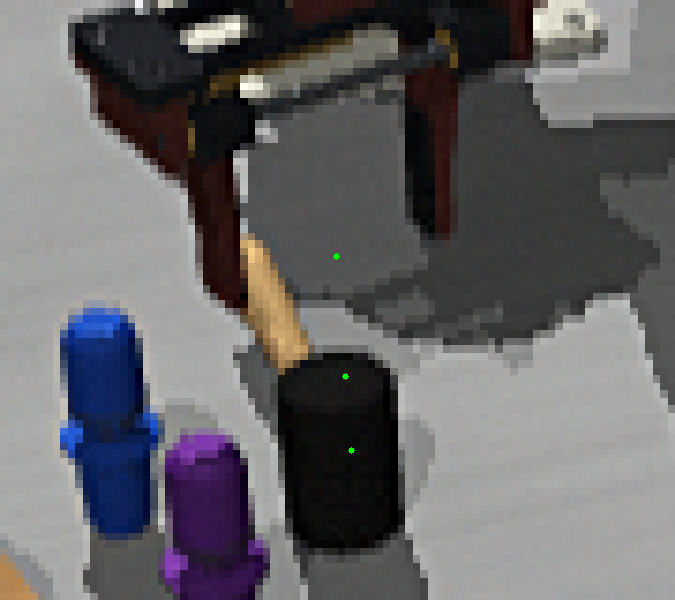

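mal.png shows the open fingers, tips at about (225,300) and (435,235), straddling the black head at (338,380), clear of the blue and purple pieces. I'll descend and grip.

Emit:
servo_tool:
  rows:
    - [0,0,0,-0.01,-0.002,0.15,87]
    - [0,0,0,-0.01,-0.002,0.3,87]
    - [0,0,0,-0.01,-0.002,0.42,87]
    - [0,0,0,-0.01,-0.002,0.513,87]
    - [0,0,0,-0.01,-0.002,0.513,87]
    - [0,0,0,-0.01,-0.002,0.513,40]
    - [0,0,0,-0.01,-0.002,0.513,40]
    - [0,0,0,-0.01,-0.002,0.513,40]
    - [0,0,0,-0.01,-0.002,0.513,40]
    - [0,0,0,-0.01,-0.002,0.513,40]

```text
t: 14.75
ee_pos: [470.1, -143.5, 29.8]
orientation: [3.118, 0.382, 0.001]
ft_force: [1.0, -0.2, 2.2]
width: 49.6
grasp_force: 30.0
```

Emit:
servo_tool:
  rows:
    - [0,0,0,0,0,-0.1,40]
    - [0,0,0,0,0,-0.3,40]
    - [0,0,0,0,0,-0.55,40]
    - [0,0,0,0,0,-0.8,40]
    - [0,0,0,0,0,-1,40]
    - [0,0,0,0,0,-1,40]
    - [0,0,0,0,0,-1,40]

```text
t: 15.62
ee_pos: [468.5, -143.0, 228.0]
orientation: [-3.117, -0.382, 0.004]
ft_force: [-0.5, -0.6, -5.2]
width: 49.7
grasp_force: 30.0
```

Run:
```python
from h import *
o=ctrl.get_obs(); p=o["ee_pos"]; r=o["orientation"]; psi=np.degrees(2*np.arctan2(r[1],r[0]))%360; print(p,r,psi,o["width"],o["ft_force"],o["moment"])
print(row(p,[608,123.8,270],psi,75))
```

```text
[ 468.50989929 -142.95454835  227.97645437] [-3.11717443 -0.38179946  0.00366691] 13.965904411024724 49.69277338267271 [-0.52651507 -0.64007748 -5.18505022] [ 0.00291442 -0.01945712 -0.08000337]
[-0.7102  0.9987 -1.126  -0.2101]
```

Emit:
servo_tool:
  rows:
    - [0,0,-0.1,0.1,-0.08,-0.21,40]
    - [0,0,-0.2,0.25,-0.2,-0.21,40]
    - [0,0,-0.3,0.4,-0.32,-0.21,40]
    - [0,0,-0.4,0.55,-0.45,-0.21,40]
    - [0,0,-0.5,0.7,-0.6,-0.21,40]
    - [0,0,-0.6,0.85,-0.7,-0.21,40]
    - [0,0,-0.71,1,-0.8,-0.21,40]
    - [0,0,-0.71,1,-0.8,-0.21,40]
    - [0,0,-0.71,1,-0.8,-0.21,40]

```text
t: 16.75
ee_pos: [623.7, 59.9, 268.9]
orientation: [-2.492, -1.909, 0.006]
ft_force: [-0.5, -0.3, -5.0]
width: 49.7
grasp_force: 30.0
```

Run:
```python
from h import *
o=ctrl.get_obs(); p=o["ee_pos"]; r=o["orientation"]; psi=np.degrees(2*np.arctan2(r[1],r[0]))%360; print(p,r,psi,o["width"],o["ft_force"],o["moment"])
print(row(p,[608,123.8,255],psi))
```

```text
[623.74577273  59.92262365 268.9050684 ] [-2.49174989 -1.90942227  0.00630269] 74.92572735322454 49.6795430601932 [-0.5106859  -0.29316721 -5.0254559 ] [-0.03523197 -0.05110725 -0.01719661]
[-0.      0.2879 -0.1591  0.0695]
```

Emit:
servo_tool:
  rows:
    - [0,0,0,0.1,-0.05,0,40]
    - [0,0,0,0.22,-0.12,0,40]
    - [0,0,0,0.288,-0.159,0,40]
    - [0,0,0,0.288,-0.159,0,40]
    - [0,0,0,0.288,-0.159,0,40]

```text
t: 17.38
ee_pos: [609.4, 123.6, 271.5]
orientation: [2.492, 1.912, -0.0]
ft_force: [-0.2, 0.2, -3.8]
width: 49.6
grasp_force: 30.0
```

Run:
```python
from h import *
o=ctrl.get_obs(); p=o["ee_pos"]; r=o["orientation"]; print(p,r,o["ft_force"],o["moment"])
im,d=cap("scene"); np.savez("scene6.npz",im=im,d=d)
c=cv2.resize(im[120:200,292:352,::-1],(450,600),interpolation=cv2.INTER_NEAREST)
cv2.imwrite("pics/tap.png",c)
B=cloud("scene",d)
print("steel",cyl(B,(610,119),160,185,lambda z:0*z+16.5),"head",cyl(B,(610,119),240,285,lambda z:0*z+25))
```

```text
[609.41854321 123.63087806 271.54449707] [ 2.49240495e+00  1.91182702e+00 -1.15313603e-04] [-0.15030454  0.21330993 -3.78291474] [-0.00281351 -0.09073268  0.02056182]
steel (array([609.3, 118.5]), 83, np.float64(1.07)) head (array([609.9, 119.5]), 215, np.float64(1.35))
```

View pics/tap.png

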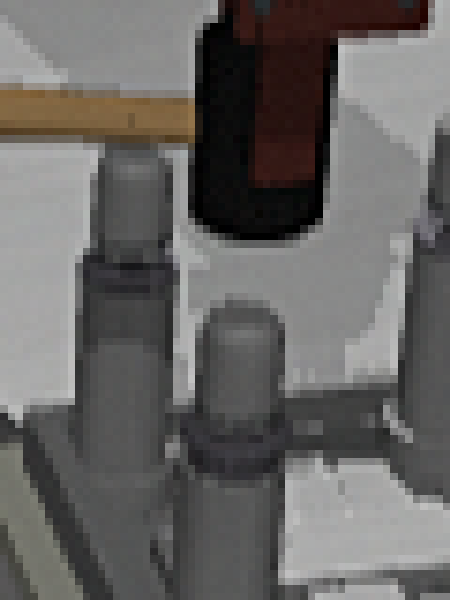

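tap.png shows the mallet head, face bottom at (260,235), centred above the foot, top at (243,305). Depth fits of the two agree within 1 mm. I'll approach, then press slowly.

Emit:
servo_tool:
  rows:
    - [0,0,0,0.003,0.006,0.08,40]
    - [0,0,0,0.003,-0.006,0.15,40]
    - [0,0,0,0.003,-0.006,0.175,40]
    - [0,0,0,0.003,-0.006,0.185,40]
    - [0,0,0,0.003,-0.006,0.185,40]

```text
t: 18.05
ee_pos: [608.6, 125.0, 234.5]
orientation: [2.492, 1.912, 0.0]
ft_force: [0.5, 0.9, -3.6]
width: 49.7
grasp_force: 30.0
```

Emit:
servo_tool:
  rows:
    - [0,0,0,0,0,0.01,40]
    - [0,0,0,0,0,0.018,40]
    - [0,0,0,0,0,0.025,40]
    - [0,0,0,0,0,0.03,40]
    - [0,0,0,0,0,0.035,40]
    - [0,0,0,0,0,0.035,40]

```text
t: 18.8
ee_pos: [608.8, 125.1, 228.1]
orientation: [2.492, 1.912, 0.002]
ft_force: [-0.0, 0.9, 2.8]
width: 49.7
grasp_force: 30.0
```

Emit:
servo_tool:
  rows:
    - [0,0,0,0,0,0.005,40]
    - [0,0,0,0,0,0.01,40]
    - [0,0,0,0,0,0.015,40]
    - [0,0,0,0,0,0.02,40]
    - [0,0,0,0,0,0.02,40]

```text
t: 19.42
ee_pos: [608.6, 125.0, 223.8]
orientation: [2.492, 1.912, 0.001]
ft_force: [-0.6, -0.6, 5.1]
width: 49.4
grasp_force: 30.0
```

Emit:
servo_tool:
  rows:
    - [0,0,0,0,0,0.005,40]
    - [0,0,0,0,0,0.01,40]
    - [0,0,0,0,0,0.015,40]
    - [0,0,0,0,0,0.02,40]
    - [0,0,0,0,0,0.02,40]

```text
t: 20.05
ee_pos: [608.8, 125.1, 220.2]
orientation: [2.492, 1.912, 0.002]
ft_force: [-0.9, 0.2, 7.8]
width: 49.8
grasp_force: 30.0
```

Emit:
servo_tool:
  rows:
    - [0,0,0,0,0,0.003,40]
    - [0,0,0,0,0,0.006,40]
    - [0,0,0,0,0,0.009,40]
    - [0,0,0,0,0,0.012,40]
    - [0,0,0,0,0,0.012,40]

```text
t: 20.68
ee_pos: [609.0, 125.1, 218.2]
orientation: [2.492, 1.912, 0.002]
ft_force: [-2.0, 0.4, 9.9]
width: 49.5
grasp_force: 30.0
```

Emit:
servo_tool:
  rows:
    - [0,0,0,0,0,0.003,40]
    - [0,0,0,0,0,0.006,40]
    - [0,0,0,0,0,0.009,40]
    - [0,0,0,0,0,0.009,40]

```text
t: 21.18
ee_pos: [609.2, 125.2, 217.5]
orientation: [2.492, 1.912, 0.003]
ft_force: [-4.4, 0.4, 16.0]
width: 49.9
grasp_force: 30.0
```

Emit:
servo_tool:
  rows:
    - [0,0,0,0,0,0.003,40]
    - [0,0,0,0,0,0.006,40]
    - [0,0,0,0,0,0.006,40]

```text
t: 21.55
ee_pos: [609.3, 125.2, 217.1]
orientation: [2.492, 1.911, 0.004]
ft_force: [-6.0, -0.9, 21.6]
width: 49.2
grasp_force: 30.0
```

Emit:
servo_tool:
  rows:
    - [0,0,0,0,0,0.003,40]
    - [0,0,0,0,0,0.005,40]
    - [0,0,0,0,0,0.005,40]

```text
t: 21.92
ee_pos: [609.5, 125.3, 216.9]
orientation: [2.491, 1.911, 0.005]
ft_force: [-7.1, -0.7, 25.4]
width: 49.6
grasp_force: 30.0
```

Emit:
servo_tool:
  rows:
    - [0,0,0,0,0,-0.01,40]
    - [0,0,0,0,0,-0.05,40]
    - [0,0,0,0,0,-0.15,40]
    - [0,0,0,0,0,-0.25,40]
    - [0,0,0,0,0,-0.25,40]

```text
t: 22.55
ee_pos: [608.8, 125.0, 263.4]
orientation: [2.492, 1.912, 0.002]
ft_force: [0.8, -0.1, -4.4]
width: 49.4
grasp_force: 30.0
```

Run:
```python
from h import *
o=ctrl.get_obs(); p=o["ee_pos"]; r=o["orientation"]; print(p,r,o["ft_force"])
im,d=cap("scene"); np.savez("scene7.npz",im=im,d=d)
c=cv2.resize(im[130:200,282:352,::-1],(600,600),interpolation=cv2.INTER_NEAREST)
cv2.imwrite("pics/home.png",c)
B=cloud("scene",d)
m=mask(B,(610,119),14,165,215); print("top z",np.percentile(B[m>0][:,2],[50,80,90,95]))
print("steel",cyl(B,(610,119),148,175,lambda z:0*z+16.5))
psi=np.degrees(2*np.arctan2(r[1],r[0]))%360; print(psi,row(p,[470,-143,p[2]],psi,14))
```

```text
[608.82367258 124.99795707 263.4301365 ] [2.49209282e+00 1.91183376e+00 1.85421323e-03] [ 0.80212145 -0.06141959 -4.35391482]
top z [183.81243482 185.53320885 185.9422647  187.03377076]
steel (array([609.7, 118.4]), 91, np.float64(1.2))
74.98795030141548 [ 0.7096 -1.474  -0.3233 -0.    ]
```

View pics/home.png

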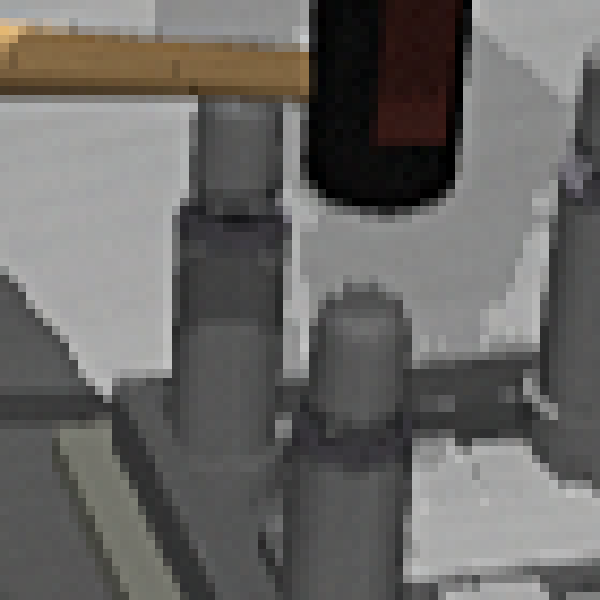

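home.png shows the flange at (352,440) sitting directly on the tube end, upright. The press also stopped dead at 29 N with no further movement. I'll take the mallet back to where it stood.

Emit:
servo_tool:
  rows:
    - [0,0,0,-0.1,-0.02,0,40]
    - [0,0,0,-0.25,-0.06,0,40]
    - [0,0,0,-0.45,-0.1,0,40]
    - [0,0,0.1,-0.65,-0.15,0,40]
    - [0,0,0.2,-0.8,-0.2,0,40]
    - [0,0,0.3,-0.9,-0.25,0,40]
    - [0,0,0.41,-1,-0.3,0,40]
    - [0,0,0.52,-1,-0.32,0,40]
    - [0,0,0.63,-1,-0.32,0,40]
    - [0,0,0.71,-1,-0.32,0,40]

```text
t: 23.85
ee_pos: [493.2, -52.4, 261.9]
orientation: [-3.119, -0.374, 0.003]
ft_force: [-0.0, -0.0, -4.0]
width: 49.9
grasp_force: 30.0
```

Run:
```python
from h import *
o=ctrl.get_obs(); p=o["ee_pos"]; r=o["orientation"]; psi=np.degrees(2*np.arctan2(r[1],r[0]))%360; print(p,psi); print(row(p,[469.5,-143,130],psi,14))
```

```text
[493.17391572 -52.35891276 261.94775732] 13.67964487762822
[-0.0037 -0.2222  0.4124  0.6597]
```

Emit:
servo_tool:
  rows:
    - [0,0,0,-0.1,0.2,0,40]
    - [0,0,0,-0.2,0.38,0.05,40]
    - [0,0,0,-0.222,0.412,0.2,40]
    - [0,0,0,-0.222,0.412,0.4,40]
    - [0,0,0,-0.222,0.412,0.6,40]
    - [0,0,0,-0.222,0.412,0.66,40]
    - [0,0,0,-0.222,0.412,0.66,40]
    - [0,0,0,-0.222,0.412,0.66,40]

```text
t: 24.85
ee_pos: [472.4, -142.7, 132.3]
orientation: [3.117, 0.382, 0.003]
ft_force: [-0.2, -0.6, -4.0]
width: 49.7
grasp_force: 30.0
```

Emit:
servo_tool:
  rows:
    - [0,0,0,0,0,0.2,40]
    - [0,0,0,0,0,0.38,40]
    - [0,0,0,0,0,0.46,40]
    - [0,0,0,0,0,0.485,40]
    - [0,0,0,0,0,0.495,40]
    - [0,0,0,0,0,0.495,40]
    - [0,0,0,0,0,0.495,40]

```text
t: 25.72
ee_pos: [472.1, -142.5, 32.8]
orientation: [3.118, 0.382, 0.002]
ft_force: [-0.9, -0.2, -3.5]
width: 49.7
grasp_force: 30.0
```

Emit:
servo_tool:
  rows:
    - [0,0,0,0,0,0.006,40]
    - [0,0,0,0,0,0.011,40]
    - [0,0,0,0,0,0.014,40]
    - [0,0,0,0,0,0.014,40]

```text
t: 26.22
ee_pos: [471.8, -142.4, 29.7]
orientation: [3.118, 0.382, 0.0]
ft_force: [-1.0, 0.9, 3.8]
width: 49.6
grasp_force: 30.0
```

On the table. I'll open and lift clear.

Emit:
servo_tool:
  rows:
    - [0,0,0,0,0,0,60]
    - [0,0,0,0,0,0,80]
    - [0,0,0,0,0,0,87]
    - [0,0,0,0,0,0,87]
    - [0,0,0,0,0,0,87]
    - [0,0,0,0,0,0,87]

```text
t: 26.98
ee_pos: [471.5, -142.3, 29.3]
orientation: [-3.118, -0.382, 0.0]
ft_force: [0.6, -0.2, 0.5]
width: 87.1
grasp_force: 0.0
```

Emit:
servo_tool:
  rows:
    - [0,0,0,0,0,-0.1,87]
    - [0,0,0,0,0,-0.3,87]
    - [0,0,0,0,0,-0.55,87]
    - [0,0,0,0,0,-0.8,87]
    - [0,0,0,0,0,-1,87]
    - [0,0,0,0,0,-1,87]
    - [0,0,0,0,0,-1,87]
    - [0,0,0,0,0,-1,87]

```text
t: 27.98
ee_pos: [470.6, -142.0, 227.7]
orientation: [-3.117, -0.382, 0.004]
ft_force: [0.5, -0.5, 0.9]
width: 86.8
grasp_force: 0.0
```

Run:
```python
from h import *
im,d=cap("scene"); im0=np.load("scene0.npz")["im"]
o=ctrl.get_obs(); print(o["ee_pos"],o["ft_force"],o["width"])
cv2.imwrite("pics/fin.png",cv2.resize(im[:,:,::-1],(800,600),interpolation=cv2.INTER_CUBIC))
```

```text
[ 470.71745851 -142.05347267  227.79871167] [-0.20020549  0.05831909 -0.48214672] 86.89272204714332
```

View pics/fin.png

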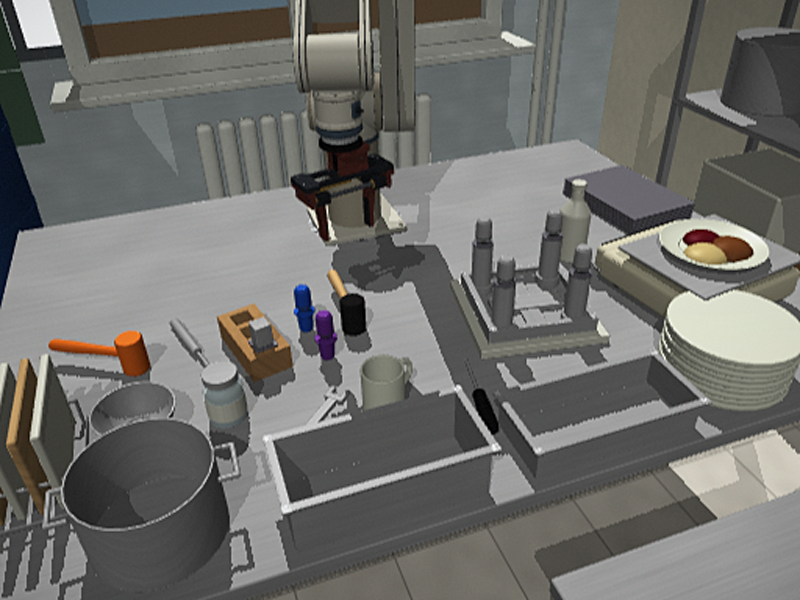

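The final picture shows the foot home on the bare leg at (505,290), the mallet standing at (352,312), and everything else where it started. I'm handing in.

```bash
python3 -c "
from workcell import ctrl
print(ctrl.close_job())"
```

```text
the job is handed in; nothing more can be done
None
```

The round foot is pressed home in the bare leg, pushed down to about 29 N (limit 45 N) until it stopped moving. The mallet is back on the table where it stood, nothing else in view had moved, and the job was handed in at about 28 s; no verdict came back.

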